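# Pull out the kiosk printer's paper drawer and load a roll

## Task

The receipt printer is out of paper. Pinch the two latch tabs on its paper drawer, pull the drawer out until you feel its stop, without dragging the printer along the bench, and let go so that the latch locks the drawer open. Then take the narrow paper roll from the rack and lay it down in the drawer on its support rods, between the side guides; do not drop it. Leave the drawer locked open, and leave the wide roll and everything else on the bench where it is.

Things in the scene. Friction and masses are not known exactly. Their poses are not given: they have to be found in the camera images.
- printer: Receipt printer module, 240 x 144 mm, 196 mm high, about 2.5 kg. It stands loose on rubber feet: pulled with more than about 10 N it slides on the bench. Origin on the bench under the middle of the front face of the shut drawer; x points into the machine, y to the left looking along x, z up. The drawer slides out along -x.
- head_edge (a point): Middle of the lower front edge of the black printing head, 118 mm above the bench; it is fixed, 22 mm ahead of the shut drawer's face, so the head hangs over the drawer's handle. The head is 144 mm wide, 66 mm tall, its bezel 6 mm further forward. Axes as the printer's.
- paper_drawer (a joint): Travel of the paper drawer, in m: 0 shut and latched (the start). It meets a hard stop somewhere between 0.135 and 0.170; the stop is adjustable, its setting is not reported and must be felt. Sliding takes about 2 N. The latch bolts drop in, and lock the drawer open, only within about 3 mm of the stop.
- handle (a point): Point midway between the two pinch tabs, 36 mm ahead of the drawer's face, 82 mm above the bench; rides with the drawer, axes as the printer's. The black ribbed tabs are upright plates, 5 mm thick, reaching 50 mm ahead of the face, from 57 to 103 mm above the bench; outer faces 53 mm apart across y when free. Between them stands a fixed grey hub, 20 mm across y, 36 mm long.
- face (a point): Middle of the drawer's front face, 69 mm above the bench; rides with the drawer, axes as the printer's. The face is 132 mm wide and reaches from 41 to 110 mm above the bench.
- tab_left (a joint): How far the +y tab is pressed towards the other, in m: 0 free, 0.009 fully in. Its spring pushes back with 3.5 N at 0, 10 N at full press. Both tabs must be pressed over 6 mm to free the drawer. Once the drawer has moved, a tab let go stays 4 to 6 mm pressed until its bolt drops in at the stop; then it springs back to 0.
- tab_right (a joint): The same for the tab on the -y side.
- roll_seat (a point): Where the middle of the roll belongs: 60 mm behind the drawer's face, 75 mm above the bench; rides with the drawer, axes as the printer's. The roll's axis lies along y, on two white rods along y, 40 mm apart in x, tops 54 mm above the bench, between two low side guides 65 mm apart across y, tops also at 54 mm.
- bay (a point): Middle of the floor of the open bay in the drawer, 46 mm above the bench, straight below the seat; axes as the printer's. The bay is 104 mm long in x and 112 mm wide in y; its side walls reach 85 mm above the bench. With the drawer at its stop the printing head's edge is at least 53 mm further back in x.
- paper_roll: The narrow paper roll: white, 57 mm long, 56 mm in diameter, about 0.12 kg. Origin at its middle; its y axis is the roll's axis (it may be turned about it). It lies in the rack, its middle 33 mm above the bench.
- roll_rack: Low aluminium rack fixed to the bench, 80 x 250 mm, with two rods along its y (tops 12 mm high) on which two rolls lie end to end, centred about 54 mm to either side of its middle; which roll is at which end varies. End plates 28 mm high. Origin on the bench under its middle.
- wide_roll: The wide roll for another printer: 79 mm long, 56 mm in diameter, otherwise alike, same axes. Stays in the rack.
- screwdriver: Screwdriver with a yellow handle lying on the bench, about 200 mm long; bystander.
- disk_drive: Silver disk drive lying flat, 147 x 102 x 26 mm; bystander.
- tape: Black roll of tape lying flat, 66 mm across, 19 mm high; bystander.
- cleaner_can: White spray can, 52 mm across, 150 mm high, upright; bystander.
- multimeter: Yellow multimeter lying flat, 150 x 75 mm, about 48 mm high; bystander.
- screw_tray: Steel tray of screws, 90 x 70 mm, 24 mm high; bystander.

How it is judged:
On the way:
1. the drawer is out at its stop, both tabs let go and sprung back out, so the bolts lock it open (value of joint paper_drawer above 0.12 m and value of joint each of tab_left, tab_right below 0.002 m), for 0.3 s.
At the end, for the whole second after the job is handed in: Drawer locked open at its stop: travel over 120 mm, both tabs sprung back to within 2 mm. The narrow roll lies at rest on the rods between the guides: middle within 6 mm of the seat in x and y, within -5 to +4 mm in z, axis within 0.12 rad of the drawer's y (all of step 1 and x of paper_roll in the frame of roll_seat between -0.006 and 0.006 m and y of paper_roll in the frame of roll_seat between -0.006 and 0.006 m and z of paper_roll in the frame of roll_seat between -0.005 and 0.004 m and angle between the y axis of paper_roll and the y axis of roll_seat, either way round below 0.12 rad and linear speed of paper_roll below 0.02 m/s); the robot touches nothing.
It fails at once if the narrow roll falls freely (faster than 0.7 m/s with no finger on it: a drop of more than about 25 mm) (contact force between the fingers and paper_roll below 0.05 N and linear speed of paper_roll above 0.7 m/s).
It fails at once if the printer is dragged or pushed by more than 10 mm (distance of printer from where it was at the start of the episode above 0.01 m).
It fails at once if the wide roll is moved by more than 30 mm (distance of wide_roll from where it was at the start of the episode above 0.03 m).
It fails at once if another thing on the bench is moved by more than 30 mm (distance of any of screwdriver, disk_drive, tape, cleaner_can, multimeter, screw_tray from where it was at the start of the episode above 0.03 m).
It also fails if it takes over 64 s, if anything falls off the work surface, if the arm or the gripper's body presses on something with over 40 N, if the wrist force passes 120 N, or if a joint passes its speed limit or range.

## Robot

A 6-joint arm with a two-finger parallel gripper is mounted at the origin on the work surface. World frame = base frame: x ahead of the robot, y to its left, z up, the work surface at z = 0. Lengths are in m, angles in rad, forces in N, time in s.
With the tool pointing down it reaches from about 0.425 to 0.95 m from the base axis. Payload 3.5 kg.
Tool frame: the origin (TCP) lies midway between the tips of the shut fingers; the grasp point (between the pads) lies 19 mm behind it; z points along the fingers, y is the line along which they close (so a half turn about z gives the same grasp; the last joint's range is limited). The gripper opens to 85 mm and grips with 20 to 120 N. Pads are 22 mm wide; open, the fingers measure 114 mm over their backs; the gripper's body (76 mm by 85 mm) begins 54 mm behind the grasp point. The pads swing forward as they close: fully open they stand 13 mm farther back than shut.
Start: joints at [-1.326, 0.286, 1.577, -0, 1.279, -0.15], TCP at [0.26, -0.623, 0.231] pointing down, gripper open.
Joint ranges: [-2.77, 2.77], [-0.9, 2.22], [0.21, 2.48], [-1.53, 4.67], [0.24, 2.81], [-2.84, 2.84]. Speed limits (rad/s): [2.79, 2.79, 3.14, 3.14, 3.14, 3.14].

## Interface

Orientations are given as a unit quaternion [x, y, z, w].
In Python, from plant import ctrl, cams, order gives the robot as it stands.
- The arm moves only by the tool move_arm, never from a script. Its argument "plan" is one flat list of numbers, 7 for each row, row after row: the shift along the world's x, y, z in mm, then the turn, a rotation vector about the world's x, y, z in degrees, then the finger opening in mm, from 0 to 85.4. A call has 1 to 12 rows; each row shifts and turns the commanded pose from where the row before left it; what a row does not reach is not made up. A row lasts 1/10 s, in which the tool goes at most 50 mm and 8.59 degrees, less where a joint would pass 70% of its speed; a pose out of reach is approached as far as the arm can. A call is refused whole if a number of a shift passes 50 or a number of a turn 8.59, either way. A call with a gripper value outside its range is refused whole. The fingers move at their own pace and stop on an object; "newtons" is the grip in N (left out, the last holds). Time passes only in rows, so rows that do not move let the fingers close. It gives the time, the measured TCP pose, the force, the opening and the grip force at its end, in the units of the state.
- ctrl.get_state(): the state, without advancing time (a new reading comes with each control period).
- cams.read_camera(name): name is "side" or "top" or "wrist"; returns a dict with "color" (400x640x3 uint8, red, green, blue), "fov_y" (degrees; the focal length in pixels is half the picture's height over the tangent of half this angle, whatever the lens; pixels are square), "cx", "cy" (the principal point, pixels), "origin" and "orientation" of the camera in the world; the wrist camera has in their place "T_tool_cam" (4x4, takes a point from camera to tool coordinates, whose origin is the TCP and whose axes are the flange's). Camera axes: x right, y up, looking along -z (the intrinsics and any distortion apply to the point x, -y, -z); pixel columns grow to the right and rows downward; lengths in m; the calibration is good to about 2 mm. The wrist camera is an equidistant fisheye: a pixel r from the principal point sees the ray r / f radians off the axis. A picture is of the moment at which its call begins: read the wrist's pose just before it. There is no depth.
- order.sign_off(): hands the job in; it is judged then, once.
The state is a dict: "time": time; "qpos": joint angles; "dq": joint speeds; "joint_efforts": joint torques, N m; "eef_pos": TCP position; "tcp_rot": TCP orientation; "contact_force": force on the tool from outside, world axes, zero at the start; "wrist_torque": the same for the moment, N m; "opening": opening from 0.0 (shut) to 1.0 (fully open); "finger_force": force on a finger pad.
Only numpy, scipy, OpenCV 4.12 (cv2) and the standard library are available. Lean on these libraries where they do the work, as an engineer would, in place of code of your own. Each camera call takes 0.05 s, during which the arm holds its last target. There are 200 camera calls.

## Working session

There is one attempt and no reset: what is moved stays moved. The work goes in short steps, Python scripts to look and compute and a tool call to move; the robot and the scene stay as the last step left them, time stands still between calls to the robot, and variables do not carry over. Pictures are saved under pics/ and viewed, at most 11 in all, crops included, and the job is handed in when it is done.

Besides the shell and the picture viewer there is one more tool, called after "Emit:" in YAML: its name, and indented under it one key for each argument. move_arm: Moves the arm, as the interface text tells. Its arguments: {"type":"object","properties":{"plan":{"type":"array","items":{"type":"number"}},"newtons":{"type":"number"}},"required":["plan"]}

```bash
ls; mkdir -p pics
python3 - <<'E'
from plant import ctrl,cams
import cv2,numpy as np
print(ctrl.get_state())
for n in ["side","top"]:
    d=cams.read_camera(n); cv2.imwrite(f"pics/{n}0.png",d["color"][:,:,::-1]); print(n,{k:v for k,v in d.items() if k!="color"})
    np.save(f"pics/{n}0.npy",d["color"])
E
```

```text
pics
{'time': 0.0, 'qpos': array([-1.32596568e+00,  2.87191496e-01,  1.57819328e+00,  2.01717988e-05,
        1.27857237e+00, -1.50012901e-01]), 'dq': array([-0.00063834, -0.00054478,  0.00090275,  0.00030093,  0.00045192,
       -0.00046815]), 'joint_efforts': array([ 6.05627920e-04, -4.05983770e+01, -2.92624515e+01, -1.04260180e-04,
        5.85809466e-03,  5.33632445e-07]), 'eef_pos': array([ 0.25951085, -0.62240909,  0.22992113]), 'tcp_rot': array([ 9.80575421e-01,  1.96138842e-01, -4.63838759e-05, -1.18137400e-03]), 'contact_force': array([-0.21483145, -0.21732512, -0.74395532]), 'wrist_torque': array([ 0.00111176, -0.02908883, -0.01610376]), 'finger_force': 0.0, 'opening': 1.0043160564800477}
side {'fov_y': 49.260744574790124, 'cx': 317.22865346060456, 'cy': 193.99924238595943, 'origin': array([0.13671588, 0.77223907, 0.78833858]), 'orientation': array([-0.1168202 ,  0.42596509,  0.86911668, -0.22258254])}
top {'fov_y': 44.49001940542376, 'cx': 316.01994678673583, 'cy': 194.3321704664814, 'origin': array([ 0.26879774, -0.05030198,  1.56598446]), 'orientation': array([ 0.07942999, -0.07270967, -0.69165165,  0.71415837])}
```

View pics/side0.png

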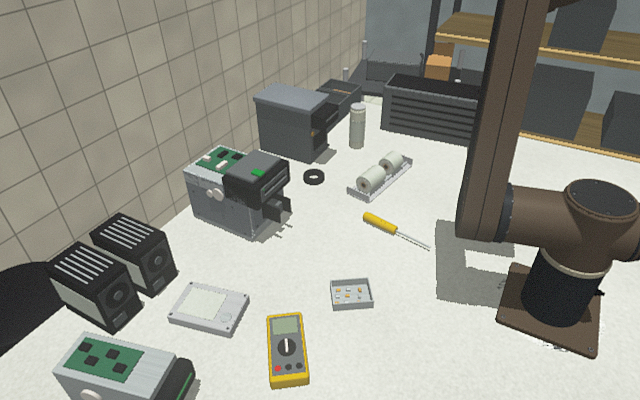

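View pics/top0.png

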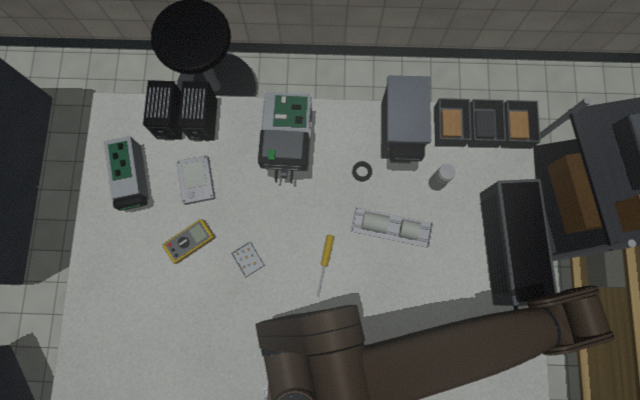

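The top view shows the printer near (285,140) with its handle at about (285,177). The rack is near (392,227), with the wide roll at its left end (377,222) and the narrow one at its right (410,229). I'll enlarge these areas.

```bash
cat > h.py <<'E'
import numpy as np,cv2
from scipy.spatial.transform import Rotation as R
K={"side":(49.260744574790124,317.22865346060456,193.99924238595943,[0.13671588,0.77223907,0.78833858],[-0.1168202,0.42596509,0.86911668,-0.22258254]),
"top":(44.49001940542376,316.01994678673583,194.3321704664814,[0.26879774,-0.05030198,1.56598446],[0.07942999,-0.07270967,-0.69165165,0.71415837])}
def at(n,u,v,z):
    fv,cx,cy,o,q=K[n]; f=200/np.tan(np.radians(fv/2)); o=np.array(o)
    d=R.from_quat(q).apply([(u-cx)/f,-(v-cy)/f,-1]); return o+d*(z-o[2])/d[2]
def px(n,p):
    fv,cx,cy,o,q=K[n]; f=200/np.tan(np.radians(fv/2))
    c=R.from_quat(q).inv().apply(np.array(p)-o); return cx-f*c[0]/c[2],cy+f*c[1]/c[2]
E
python3 - <<'E'
import cv2
t=cv2.imread("pics/top0.png"); s=cv2.imread("pics/side0.png")
a=cv2.resize(t[85:195,240:330],None,fx=5,fy=5,interpolation=cv2.INTER_CUBIC)   # 450x550
b=cv2.resize(t[200:255,345:440],None,fx=3.6,fy=3.6,interpolation=cv2.INTER_CUBIC) # 342x198
c=cv2.resize(s[140:250,175:295],(342,313),interpolation=cv2.INTER_CUBIC)
import numpy as np
im=np.zeros((550,792,3),np.uint8); im[:550,:450]=a; im[:198,450:792]=b; im[210:523,450:792]=c
cv2.imwrite("pics/c1.png",im)
E
```

```text
(no output)
```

View pics/c1.png

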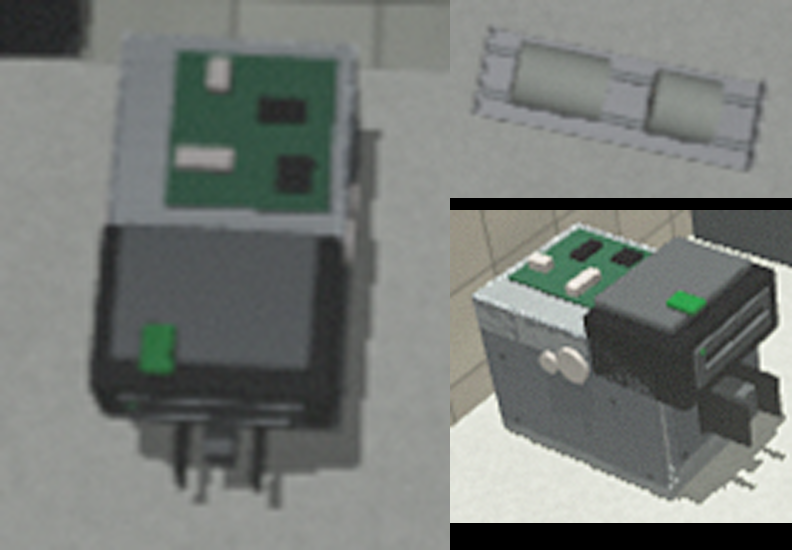

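```bash
cat > fit.py <<'E'
from h import *
from scipy.optimize import least_squares
T=lambda u,v:("top",240+u/5,85+v/5); S=lambda u,v:("side",175+(u-450)*120/342,140+(v-210)*110/313)
obs=[(T(181,487),(-.05,.024,.057)),(T(260,490),(-.05,-.024,.057)),(T(97,412),(-.028,.072,.118)),(T(335,428),(-.028,-.072,.118)),
(S(695,408),(-.028,.072,.118)),(S(750,445),(-.05,.0265,.057)),(S(752,400),(-.05,.0265,.103)),(S(780,377),(-.05,-.024,.103)),(S(781,418),(-.05,-.024,.057))]
def res(p):
    r=R.from_euler('z',p[2]);out=[]
    for (n,u,v),m in obs:
        a=px(n,r.apply(m)+[p[0],p[1],0]); out+=[a[0]-u,a[1]-v]
    return np.array(out)
if __name__=="__main__":
    s=least_squares(res,[.7,.05,0],loss='soft_l1'); print(s.x,np.degrees(s.x[2])); print(res(s.x).reshape(-1,2).round(1))
    C=lambda u,v,z:at("top",345+(u-450)/3.6,200+v/3.6,z)
    n=C(684,107,.033);w=C(562,80,.033);print("narrow",n,"wide",w,np.degrees(np.arctan2(*(w-n)[1::-1])),np.linalg.norm(w-n))
    c=[C(*a,.02) for a in [(490,28),(765,85),(750,170),(474,112)]]; print(np.round(c,3),np.mean(c,0))
    for t,(a,b) in zip("LR",[((122,37),(108,228)),((357,45),(342,238))]):
        pass
E
python3 fit.py
```

```text
[ 0.68204396  0.06895553 -0.01136679] -0.6512690947300595
[[ 1.2  0.5]
 [ 0.5  0.5]
 [ 1.1  3.2]
 [ 0.4  1.9]
 [-0.7  2.3]
 [-0.2  0.3]
 [-2.1  2.1]
 [-0.9 -0.8]
 [-0.4 -1.4]]
narrow [ 0.49924675 -0.33026602  0.033     ] wide [ 0.51979634 -0.22330248  0.033     ] 79.12496969635741 0.10891962338442261
[[ 0.567 -0.16   0.02 ]
 [ 0.523 -0.404  0.02 ]
 [ 0.447 -0.39   0.02 ]
 [ 0.491 -0.147  0.02 ]] [ 0.50704207 -0.27547706  0.02      ]
```

Emit:
move_arm:
  plan: [40,50,8,0,0,-5.6,85,40,50,8,0,0,-5.6,85,40,50,8,0,0,-5.6,85,40,50,8,0,0,-5.6,85,40,50,8,0,0,-5.6,85,40,50,8,0,0,-5.6,85,0,0,0,0,0,0,85,0,0,0,0,0,0,85]

```text
time: 0.9
eef_pos: [0.4461, -0.3896, 0.2683]
tcp_rot: [0.996, -0.094, -0.0, 0.0]
contact_force: [0.7, -0.0, -0.8]
opening: 0.997
finger_force: 0.0
```

```bash
cat > look.py <<'E'
from plant import ctrl,cams
import sys,json
from h import *
def snap(name):
    s=ctrl.get_state(); d=cams.read_camera("wrist"); cv2.imwrite(f"pics/{name}.png",d["color"][:,:,::-1])
    m=dict(p=list(s["eef_pos"]),q=list(s["tcp_rot"]),T=np.array(d["T_tool_cam"]).tolist(),fov=d["fov_y"],cx=d["cx"],cy=d["cy"],qpos=list(s["qpos"]))
    json.dump(m,open(f"pics/{name}.json","w")); print(s["time"],s["eef_pos"].round(4),s["tcp_rot"].round(4),s["qpos"].round(3),s["contact_force"].round(2)); print(np.round(m["T"],3),m["fov"],m["cx"],m["cy"])
def wcam(name):
    m=json.load(open(f"pics/{name}.json")); f=200/np.tan(np.radians(m["fov"]/2)); T=np.array(m["T"]); r=R.from_quat(m["q"])
    return f,m["cx"],m["cy"],np.array(m["p"])+r.apply(T[:3,3]),r*R.from_matrix(T[:3,:3])
def wat(name,u,v,z):
    f,cx,cy,o,r=wcam(name); a,b=u-cx,v-cy; rr=np.hypot(a,b); th=rr/f
    d=r.apply([np.sin(th)*a/rr,-np.sin(th)*b/rr,-np.cos(th)]); return o+d*(z-o[2])/d[2]
def wpx(name,p):
    f,cx,cy,o,r=wcam(name); c=r.inv().apply(np.array(p)-o); rho=np.hypot(c[0],c[1]); th=np.arctan2(rho,-c[2])
    return cx+f*th*c[0]/rho, cy-f*th*c[1]/rho
if __name__=="__main__": snap(sys.argv[1])
E
python3 look.py w1
```

```text
0.9 [ 0.4461 -0.3896  0.2683] [ 9.956e-01 -9.400e-02 -3.000e-04  1.000e-04] [-8.890e-01  7.900e-02  1.747e+00 -1.000e-03  1.316e+00  8.700e-01] [ 0.67 -0.03 -0.78]
[[ 0.     0.956  0.294  0.076]
 [ 1.    -0.     0.001  0.001]
 [ 0.001  0.294 -0.956 -0.142]
 [ 0.     0.     0.     1.   ]] 65.70646984690485 320.95695366045305 200.15427061558773
```

View pics/w1.png

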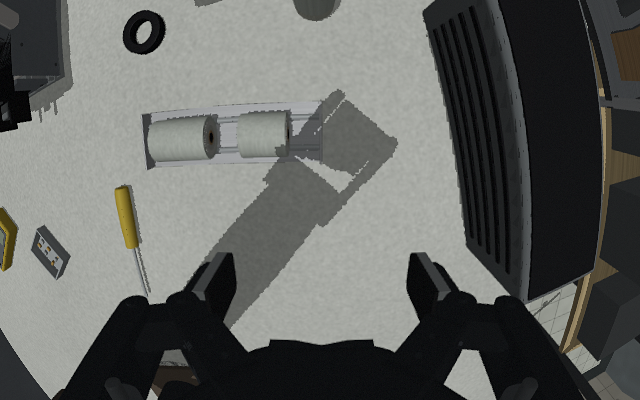

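Wrist view: the narrow roll spans columns 238–289 with its right end face at (289,132). The wide roll spans 148–210 with its right face at (210,138). The screwdriver and tape are clear of the rack.

Run:
```python
from look import *
n_r=wat("w1",289,132,.033); n_l=wat("w1",238,135,.061); w_r=wat("w1",210,138,.033); w_l=wat("w1",148,140,.055)
print(n_r,n_l,w_r,w_l); print("mid",(n_r+n_l)/2,np.linalg.norm((n_r-n_l)[:2]), "w",np.linalg.norm((w_r-w_l)[:2]))
d=w_l-n_r; print("yaw",np.degrees(np.arctan2(d[1],d[0])))
for a in [(240,113),(287,110),(237,157),(290,154)]: print(wat("w1",*a,.038))
```

```text
[ 0.49886418 -0.36044649  0.033     ] [ 0.50974923 -0.30492603  0.061     ] [ 0.51375477 -0.25951538  0.033     ] [ 0.53327227 -0.18170568  0.055     ]
mid [ 0.50430671 -0.33268626  0.047     ] 0.05657742814545313 w 0.08022021277617579
yaw 79.10369834521393
[ 0.53494044 -0.30689553  0.038     ]
[ 0.5257166  -0.36400486  0.038     ]
[ 0.48255792 -0.29062415  0.038     ]
[ 0.47257041 -0.35671923  0.038     ]
```

Emit:
move_arm:
  plan: [5,30,0,0,0,1,85,5,45,0,0,0,1,85,5,45,0,0,0,1,85,5,45,0,0,0,1,85,5,45,0,0,-4,1,85,5,45,0,0,-6,1,85,5,45,0,0,-6,1,85,5,45,0,0,-6,1,85,5,45,0,0,-6,1,85,5,45,0,0,-6,1,85,5,20,0,0,-6,0,85,0,0,0,0,0,0,85]

```text
time: 2.15
eef_pos: [0.4985, 0.0655, 0.2654]
tcp_rot: [0.94, -0.005, 0.34, -0.018]
contact_force: [-0.3, -0.0, -0.1]
opening: 1.002
finger_force: 0.0
```

```bash
python3 look.py w2
```

```text
2.15 [0.4985 0.0655 0.2654] [ 0.9404 -0.0048  0.3395 -0.0177] [-0.128 -0.516  2.349  0.19   0.63   1.338] [-0.33 -0.03 -0.12]
[[-0.001  0.956  0.294  0.075]
 [ 1.     0.     0.001  0.001]
 [ 0.001  0.294 -0.956 -0.142]
 [ 0.     0.     0.     1.   ]] 65.70646984690485 320.95695366045305 200.15427061558773
```

View pics/w2.png

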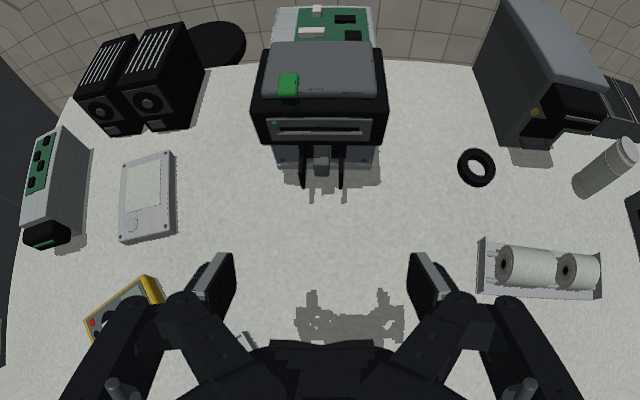

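The wrist view shows the printer square ahead, with tab front ends near (302,188) and (341,188) and the grey hub between them. Next I'll fit a simple arm model to check joint limits for the tilted pull, plus a rough printer fit.

```bash
cat > kin.py <<'E'
from h import *
from scipy.optimize import least_squares
D=[((.287,1.578,1.279),.6743,.230),((.079,1.747,1.316),.5923,.2683),((-.516,2.349,.625),.5028,.2654)]
def fk(k,q):
    a,L1,L2,h,Lt=k;A,B,C=q[0],q[0]+q[1],sum(q); return a+L1*np.sin(A)+L2*np.sin(B)+Lt*np.sin(C),h+L1*np.cos(A)+L2*np.cos(B)+Lt*np.cos(C)
s=least_squares(lambda k:np.concatenate([np.subtract(fk(k,q),(r,z)) for q,r,z in D]+[(np.array(k)-[0,.45,.45,.3,.25])*.002]),[0,.45,.45,.3,.25]);k=s.x
def ik(r,z,th):
    g=least_squares(lambda q:[*np.subtract(fk(k,q),(r,z)),(sum(q)-np.pi+th)*.3],[-.3,2.1,1.]); return g.x.round(3),g.cost
if __name__=="__main__":
    print(k,s.cost)
    for r,z,th in [(.55,.17,45),(.65,.07,45),(.6,.07,45),(.5,.07,45),(.5,.06,30),(.5,.06,20),(.55,.07,30),(.65,.07,35)]: print(r,z,th,*ik(r,z,np.radians(th)))
E
python3 kin.py
python3 - <<'E'
from look import *
import fit
from scipy.optimize import least_squares
W=[((302,188),(-.05,.024,.057)),((341,188),(-.05,-.024,.057)),((262,144),(-.028,.072,.118)),((384,143),(-.028,-.072,.118))]
def rw(p):
    r=R.from_euler('z',p[2]); return np.concatenate([np.subtract(wpx("w2",r.apply(m)+[p[0],p[1],0]),o) for o,m in W])
for f in (lambda p:rw(p),lambda p:np.r_[rw(p),fit.res(p)]):
    s=least_squares(f,[.68,.07,0],loss='soft_l1'); print(s.x, np.round(f(s.x)[:8],1))
E
```

```text
[-0.00111835  0.43271775  0.57828412  0.23412518  0.25145694] 1.2895594581736757e-07
0.55 0.17 45 [-0.28   2.401  0.236] 1.5840107810174106e-21
0.65 0.07 45 [ 0.16   2.207 -0.011] 5.608323405495186e-30
0.6 0.07 45 [ 0.056  2.324 -0.023] 1.1839386243672273e-28
0.5 0.07 45 [-0.194  2.555 -0.005] 1.8583837293776867e-28
0.5 0.06 30 [-0.129  2.429  0.318] 2.1320254254236388e-17
0.5 0.06 20 [-0.069  2.333  0.529] 5.81130091727488e-19
0.55 0.07 30 [-0.026  2.312  0.333] 3.0316167801720815e-18
0.65 0.07 35 [0.174 2.124 0.233] 1.0211543057738642e-18
[ 0.68832732  0.06811761 -0.05781001] [ 2.3 -2.9 -0.1 -1.5 -0.4  1.1 -0.4  6. ]
[ 0.68542108  0.06881481 -0.02968546] [ 2.7 -0.4  0.5  0.1 -0.8  4.6 -0.1  6.7]
```

Emit:
move_arm:
  plan: [15,0,-15,-0.7,3.3,-0.5,85,20,0,-20,-0.7,3.3,-0.5,85,20,0,-20,-0.7,3.3,-0.5,85,20,0,-20,0,0,0,85,15,0,-15,0,0,0,85,0,0,0,0,0,0,85]

```text
time: 2.8
eef_pos: [0.5914, 0.0615, 0.1756]
tcp_rot: [0.966, -0.015, 0.256, 0.006]
contact_force: [-1.3, 0.8, -0.8]
opening: 1.0
finger_force: 0.0
```

```bash
python3 look.py w3
python3 - <<'E'
import cv2
a=cv2.imread("pics/w3.png")[20:240,160:480]; cv2.imwrite("pics/w3c.png",cv2.resize(a,None,fx=2.5,fy=2.5,interpolation=cv2.INTER_CUBIC))
E
```

```text
2.8 [0.5914 0.0615 0.1756] [ 0.9665 -0.015   0.2562  0.0056] [-0.075 -0.073  2.139  0.035  0.558  1.502] [-1.27  0.81 -0.78]
[[-0.     0.956  0.294  0.075]
 [ 1.     0.     0.001  0.001]
 [ 0.001  0.294 -0.956 -0.142]
 [ 0.     0.     0.     1.   ]] 65.70646984690485 320.95695366045305 200.15427061558773
```

View pics/w3c.png

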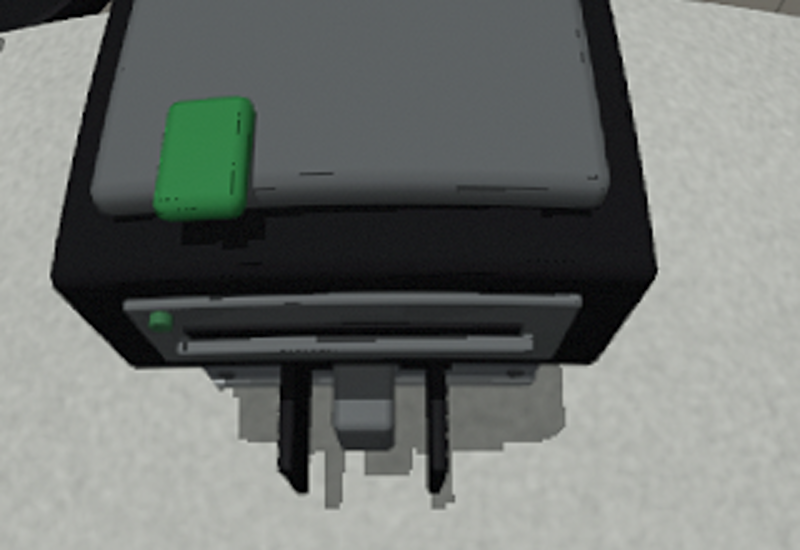

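Close crop: the left tab's front end is at about (278–307, 482–493) and the right one's at (430–447, 487–493). The head's lower corners are at (137,366) and (597,363), and its upper front corners at (52,275) and (657,268). Fitting these gives the printer pose.

Run:
```python
from look import *
import fit
from scipy.optimize import least_squares
W=[((278,482),(-.05,.0265,.103)),((447,487),(-.05,-.0265,.103)),((307,493),(-.05,.0215,.057)),((430,493),(-.05,-.0215,.057)),((137,366),(-.022,.072,.118)),((597,363),(-.022,-.072,.118)),((52,275),(-.022,.072,.184)),((657,268),(-.022,-.072,.184))]
def rw(p):
    r=R.from_euler('z',p[2]); return np.concatenate([np.subtract(wpx("w3",r.apply(m)+[p[0],p[1],0]),(160+o[0]/2.5,20+o[1]/2.5)) for o,m in W])
fit.obs=[o if o[1][0]!=-.028 else (o[0],(-.022,)+o[1][1:]) for o in fit.obs]
for f in (rw,lambda p:np.r_[rw(p),.5*fit.res(p)]):
    s=least_squares(f,[.68,.07,0],loss='soft_l1'); print(s.x,np.degrees(s.x[2])); print(np.round(f(s.x),1).reshape(-1,2).tolist())
r=R.from_euler('z',s.x[2])
st=json.load(open("pics/w3.json")); M=R.from_quat(st["q"]); th=np.radians(30)
Rt=R.from_matrix(np.array([[np.cos(th),0,np.sin(th)],[0,-1,0],[np.sin(th),0,-np.cos(th)]])); Rt=r*Rt
print("turn",np.degrees((Rt*M.inv()).as_rotvec()))
for d in (0,.07):
  g=r.apply(np.array([-.048,0,.080])+(.019-d)*np.array([.5,0,-.866]))+[s.x[0],s.x[1],0]; print("tcp",g,"shift",1000*(g-st["p"]))
print("pull dir",r.apply([-1,0,0]))
```

```text
[ 0.68434023  0.07025289 -0.02956777] -1.6941082735039628
[[-0.3, -6.7], [0.6, -8.8], [1.2, -1.1], [-1.1, -1.1], [-2.6, 0.4], [0.6, 0.6], [-3.8, 1.2], [3.8, 1.2]]
[ 0.68418778  0.07016582 -0.02929393] -1.6784184337566872
[[-0.2, -6.5], [0.8, -8.6], [1.4, -0.9], [-1.0, -0.9], [-2.5, 0.6], [0.7, 0.7], [-3.7, 1.5], [4.0, 1.5], [0.3, -0.2], [-0.1, -0.0], [0.4, 0.1], [0.0, -0.1], [-2.2, 0.7], [-0.8, 0.2], [-1.7, 1.1], [-1.0, -0.3], [-0.7, -0.6]]
turn [ 0.1647069  -0.30336971  0.14874044]
tcp [0.6457043  0.07129348 0.063546  ] shift [  54.30337434    9.74515538 -112.06100208]
tcp [0.61071931 0.07231862 0.124166  ] shift [ 19.31839061  10.77029623 -51.44100208]
pull dir [-0.99957096  0.02928974  0.        ]
```

Emit:
move_arm:
  plan: [6,4,-17,0,0,0,75,7,4,-17,0,0,0,75,6,3,-17,0,0,0,75,7,0,-12,0,0,0,75,7,0,-12,0,0,0,75,7,0,-12,0,0,0,75,7,0,-12,0,0,0,75,7,0,-12,0,0,0,75,0,0,0,0,0,0,75,0,0,0,0,0,0,75]

```text
time: 3.85
eef_pos: [0.645, 0.0744, 0.0686]
tcp_rot: [0.966, -0.014, 0.26, 0.005]
contact_force: [-0.2, 0.5, 1.2]
opening: 0.877
finger_force: 0.0
```

```bash
python3 look.py w4
```

```text
3.85 [0.645  0.0744 0.0686] [ 0.9656 -0.0139  0.2597  0.0051] [-0.043  0.217  2.064  0.013  0.336  1.545] [-0.17  0.53  1.24]
[[-0.     0.956  0.294  0.075]
 [ 1.     0.     0.001  0.001]
 [ 0.001  0.294 -0.956 -0.142]
 [ 0.     0.     0.     1.   ]] 65.70646984690485 320.95695366045305 200.15427061558773
```

View pics/w4.png

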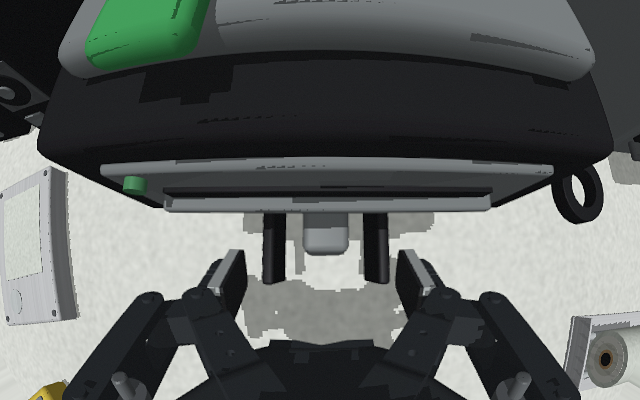

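The view shows tabs at columns 274 and 376, so their middle is 325, while the fingers' middle is about 320.5. The gripper has to shift about 2.5 mm to −y, then close gently.

Emit:
move_arm:
  plan: [2,-1.5,-2,0,0,0,70,1,-1,-2,0,0,0,65,0,0,0,0,0,0,55,0,0,0,0,0,0,50,0,0,0,0,0,0,45,0,0,0,0,0,0,40,0,0,0,0,0,0,34,0,0,0,0,0,0,30,0,0,0,0,0,0,30,0,0,0,0,0,0,30]
  newtons: 25

```text
time: 4.9
eef_pos: [0.6474, 0.0726, 0.0647]
tcp_rot: [0.966, -0.013, 0.259, 0.005]
contact_force: [-9.0, -3.9, 10.5]
opening: 0.385
finger_force: 23.6
```

Emit:
move_arm:
  plan: [-2,0,1,0,0,0,30,-3,0,1,0,0,0,30,-5,0,0,0,0,0,30,-6,0.2,0,0,0,0,30,-8,0.3,0,0,0,0,30,-8,0.3,0,0,0,0,30,-8,0.3,0,0,0,0,30,0,0,0,0,0,0,30]

```text
time: 5.7
eef_pos: [0.6057, 0.0739, 0.0649]
tcp_rot: [0.966, -0.013, 0.258, 0.005]
contact_force: [-0.8, -5.0, -2.4]
opening: 0.383
finger_force: 26.4
```

Run:
```python
from h import *
from plant import cams
for n in("side","top"):
    d=cams.read_camera(n);cv2.imwrite(f"pics/{n}1.png",d["color"][:,:,::-1])
    a=cv2.cvtColor(cv2.imread(f"pics/{n}0.png"),cv2.COLOR_BGR2GRAY).astype(np.float32);b=cv2.cvtColor(cv2.imread(f"pics/{n}1.png"),cv2.COLOR_BGR2GRAY).astype(np.float32)
    x0,x1,y0,y1=(185,240,148,225) if n=="side" else (262,310,90,130)
    print(n,cv2.phaseCorrelate(a[y0:y1,x0:x1],b[y0:y1,x0:x1]))
```

```text
side ((-0.04396433152450285, -0.041708068254159514), 0.9538966896136601)
top ((-0.07456274308084687, 0.05629641700046051), 0.9890785291790962)
```

Emit:
move_arm:
  plan: [-6,-0.3,0,0,0.5,0,30,-8,-0.2,0,0,1,0,30,-8,0.1,0,0,1,0,30,-8,0.2,0,0,1,0,30,-8,0.2,0,0,1,0,30,-8,0.2,0,0,1,0,30,-8,0.2,0,0,1,0,30,-8,0.2,0,0,1,0,30,-8,0.2,0,0,1,0,30,-8,0.2,0,0,1,0,30,-5,0.1,0,0,0.5,0,30,0,0,0,0,0,0,30]

```text
time: 7.0
eef_pos: [0.5237, 0.0751, 0.0654]
tcp_rot: [0.985, -0.013, 0.173, 0.006]
contact_force: [-1.7, 1.9, -7.4]
opening: 0.383
finger_force: 26.7
```

Emit:
move_arm:
  plan: [-3,0,-0.5,0,0,0,30,-3,0,-0.5,0,0,0,30,-3,0.1,0,0,0,0,30,-2,0.1,0,0,0,0,30]

```text
time: 7.4
eef_pos: [0.5142, 0.0752, 0.0653]
tcp_rot: [0.984, -0.013, 0.175, 0.006]
contact_force: [0.6, 0.8, -5.5]
opening: 0.383
finger_force: 26.7
```

Emit:
move_arm:
  plan: [-1.5,0,0,0,0,0,30,-1.5,0.1,0,0,0,0,30]

```text
time: 7.6
eef_pos: [0.5113, 0.0753, 0.0653]
tcp_rot: [0.984, -0.013, 0.175, 0.006]
contact_force: [1.9, 0.9, -3.1]
opening: 0.383
finger_force: 26.8
```

Emit:
move_arm:
  plan: [-1.5,0,0,0,0,0,30,-1.5,0.1,0,0,0,0,30]

```text
time: 7.8
eef_pos: [0.5083, 0.0754, 0.0652]
tcp_rot: [0.984, -0.013, 0.175, 0.006]
contact_force: [1.7, 1.6, -2.9]
opening: 0.386
finger_force: 27.0
```

Emit:
move_arm:
  plan: [-1.5,0,0,0,0,0,30,-1.5,0.1,0,0,0,0,30]

```text
time: 8.0
eef_pos: [0.5053, 0.0754, 0.0652]
tcp_rot: [0.984, -0.013, 0.175, 0.006]
contact_force: [2.6, 0.0, -1.0]
opening: 0.387
finger_force: 27.1
```

Emit:
move_arm:
  plan: [-1.5,0,0,0,0,0,30,-1.5,0.1,0,0,0,0,30]

```text
time: 8.2
eef_pos: [0.5022, 0.0755, 0.0652]
tcp_rot: [0.984, -0.013, 0.175, 0.006]
contact_force: [1.3, -1.5, 0.4]
opening: 0.382
finger_force: 27.3
```

Emit:
move_arm:
  plan: [-1.5,0,0,0,0,0,30,-1.5,0.1,0,0,0,0,30]

```text
time: 8.4
eef_pos: [0.4992, 0.0756, 0.0652]
tcp_rot: [0.984, -0.013, 0.175, 0.006]
contact_force: [2.2, -1.3, 1.5]
opening: 0.383
finger_force: 27.4
```

Emit:
move_arm:
  plan: [-1.5,0,0,0,0,0,30,-1.5,0.1,0,0,0,0,30]

```text
time: 8.6
eef_pos: [0.4961, 0.0758, 0.0651]
tcp_rot: [0.984, -0.013, 0.175, 0.006]
contact_force: [1.3, -1.3, 1.4]
opening: 0.38
finger_force: 27.5
```

Emit:
move_arm:
  plan: [-1.5,0,0,0,0,0,30,-1.5,0.1,0,0,0,0,30]

```text
time: 8.8
eef_pos: [0.4929, 0.0759, 0.0649]
tcp_rot: [0.985, -0.013, 0.175, 0.006]
contact_force: [1.2, -1.5, 1.9]
opening: 0.381
finger_force: 27.5
```

Emit:
move_arm:
  plan: [-1.5,0,0,0,0,0,30,-1.5,0.1,0,0,0,0,30]

```text
time: 9.0
eef_pos: [0.4898, 0.0759, 0.0648]
tcp_rot: [0.985, -0.013, 0.175, 0.006]
contact_force: [1.9, -2.3, 1.9]
opening: 0.384
finger_force: 27.5
```

Emit:
move_arm:
  plan: [-1.5,0,0,0,0,0,30,-1.5,0.1,0,0,0,0,30]

```text
time: 9.2
eef_pos: [0.4867, 0.0761, 0.0647]
tcp_rot: [0.985, -0.013, 0.174, 0.006]
contact_force: [1.2, -3.3, 1.5]
opening: 0.386
finger_force: 27.5
```

Emit:
move_arm:
  plan: [-1.5,0,0,0,0,0,30,-1.5,0.1,0,0,0,0,30]

```text
time: 9.4
eef_pos: [0.4836, 0.0762, 0.0646]
tcp_rot: [0.985, -0.013, 0.174, 0.006]
contact_force: [2.6, -3.1, 1.7]
opening: 0.386
finger_force: 27.5
```

Emit:
move_arm:
  plan: [-1.5,0,0,0,0,0,30,-1.5,0.1,0,0,0,0,30]

```text
time: 9.6
eef_pos: [0.4804, 0.0764, 0.0645]
tcp_rot: [0.985, -0.013, 0.174, 0.006]
contact_force: [1.3, -3.5, 1.1]
opening: 0.384
finger_force: 27.4
```

Emit:
move_arm:
  plan: [-1.5,0,0,0,0,0,30,-1.5,0,0,0,0,0,30]

```text
time: 9.8
eef_pos: [0.4787, 0.0765, 0.0651]
tcp_rot: [0.984, -0.013, 0.176, 0.006]
contact_force: [9.6, -0.7, -3.3]
opening: 0.383
finger_force: 26.5
```

Emit:
move_arm:
  plan: [-1.5,0,0,0,0,0,30]

```text
time: 9.9
eef_pos: [0.4776, 0.0766, 0.0652]
tcp_rot: [0.984, -0.013, 0.176, 0.006]
contact_force: [11.4, -0.8, -4.7]
opening: 0.387
finger_force: 26.2
```

```bash
python3 look.py w5
python3 - <<'E'
from h import *
from plant import cams
for n in("side","top"):
    d=cams.read_camera(n);cv2.imwrite(f"pics/{n}2.png",d["color"][:,:,::-1])
    a=cv2.cvtColor(cv2.imread(f"pics/{n}0.png"),cv2.COLOR_BGR2GRAY).astype(np.float32);b=cv2.cvtColor(cv2.imread(f"pics/{n}2.png"),cv2.COLOR_BGR2GRAY).astype(np.float32)
    x0,x1,y0,y1=(185,240,148,225) if n=="side" else (262,310,90,130)
    print(n,cv2.phaseCorrelate(a[y0:y1,x0:x1],b[y0:y1,x0:x1]))
E
```

```text
9.9 [0.4776 0.0766 0.0652] [ 0.9842 -0.0133  0.1763  0.0056] [-0.052 -0.091  2.357  0.005  0.521  1.541] [11.39 -0.79 -4.68]
[[-0.     0.956  0.294  0.075]
 [ 1.     0.     0.001  0.001]
 [ 0.001  0.294 -0.956 -0.142]
 [ 0.     0.     0.     1.   ]] 65.70646984690485 320.95695366045305 200.15427061558773
side ((0.2471669394634297, 0.23771243610796944), 1.0448222001393637)
top ((0.039850038132804855, 0.7094852005140027), 1.004599347958962)
```

Emit:
move_arm:
  plan: [1,0,0,0,0,0,30,0,0,0,0,0,0,40,0,0,0,0,0,0,50,0,0,0,0,0,0,60,0,0,0,0,0,0,70,0,0,0,0,0,0,70,0,0,0,0,0,0,70]

```text
time: 10.75
eef_pos: [0.4764, 0.0765, 0.064]
tcp_rot: [0.985, -0.013, 0.173, 0.006]
contact_force: [-0.6, 0.0, -0.4]
opening: 0.822
finger_force: 0.0
```

```bash
python3 look.py w6;  python3 - <<'E'
from h import *
from plant import cams
for n in("side","top"):
    d=cams.read_camera(n);cv2.imwrite(f"pics/{n}3.png",d["color"][:,:,::-1])
    a=cv2.cvtColor(cv2.imread(f"pics/{n}0.png"),cv2.COLOR_BGR2GRAY).astype(np.float32);b=cv2.cvtColor(cv2.imread(f"pics/{n}3.png"),cv2.COLOR_BGR2GRAY).astype(np.float32)
    x0,x1,y0,y1=(185,240,148,225) if n=="side" else (262,310,90,130)
    print(n,cv2.phaseCorrelate(a[y0:y1,x0:x1],b[y0:y1,x0:x1]))
a=cv2.imread("pics/w6.png")[100:320,160:480]; cv2.imwrite("pics/w6c.png",cv2.resize(a,None,fx=2.5,fy=2.5,interpolation=cv2.INTER_CUBIC))
E
```

```text
10.75 [0.4764 0.0765 0.064 ] [ 0.9848 -0.0127  0.1733  0.006 ] [-0.052 -0.089  2.356  0.003  0.525  1.542] [-0.61  0.04 -0.36]
[[-0.     0.956  0.294  0.075]
 [ 1.     0.     0.001  0.001]
 [ 0.001  0.294 -0.956 -0.142]
 [ 0.     0.     0.     1.   ]] 65.70646984690485 320.95695366045305 200.15427061558773
side ((0.2837237281238245, 0.12096614106801695), 1.0274608361721038)
top ((0.10571844058599211, 0.655423282005021), 0.9973195483287175)
```

View pics/w6c.png

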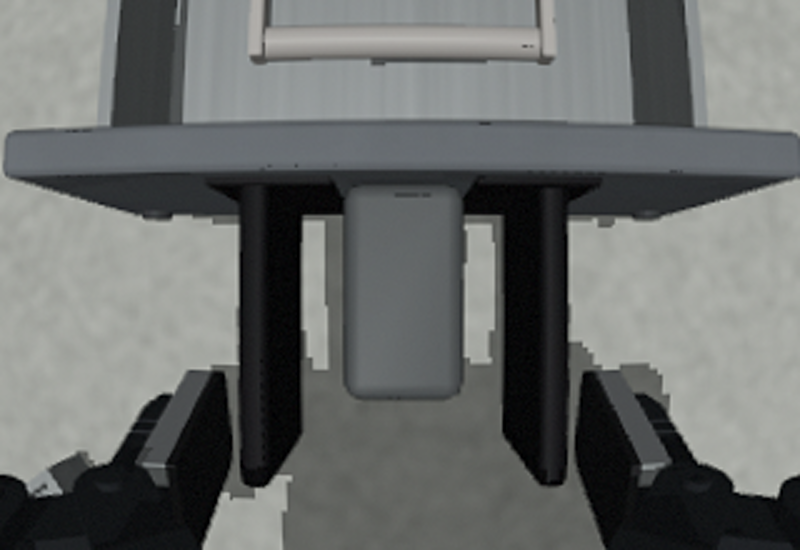

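The drawer is out and both tabs stand fully apart (outer edges at 241 and 566, about 53 mm), so it is locked. Both the front rod (row ~42, mid column 403) and the hub are centred on the gripper. I'll compute the seat position from this view.

Run:
```python
from look import *
C=lambda u,v,z:wat("w6",160+u/2.5,100+v/2.5,z)
r=R.from_euler('z',-.0293)
def org(p,m): o=p-r.apply(m); return np.round(o[:2],4)
print("tabs",org((C(243,482,.103)+C(565,482,.103))/2,[-.05,0,.103]), np.linalg.norm(C(243,482,.103)-C(565,482,.103)))
a,b=C(265,42,.051),C(542,42,.051); print("rod",org((a+b)/2,[.04,0,.051]),np.linalg.norm(a-b),np.degrees(np.arctan2(*(a-b)[:2])))
print("facetop",org(C(400,172,.110),[0,0,.11]))
print("tcp-est face", r.inv().apply(np.array([.684,.0702,0])))
p0=np.array([.6842,.0702]); 
print("printer by shift", p0+np.array([-.002,0])+.165*r.apply([-1,0,0])[:2])
```

```text
tabs [0.5177 0.0746] 0.051593151885164105
rod [0.5163 0.0745] 0.06485696246018166 1.4131070926150089
facetop [0.5161 0.0755]
tcp-est face [0.68164985 0.0902082  0.        ]
printer by shift [0.51727082 0.07503381]
```

Emit:
move_arm:
  plan: [-3,0,15,0,0,0,78,0,0,30,0,0,0,85,0,0,40,0,2,0,85,0,0,40,0,6,0,85,3,-15,15,0,6,-1,85,4,-30,0,0,6,-1,85,4,-42,0,0,0,-1,85,4,-45,0,0,0,-1.5,85,4,-45,0,0,0,-1.5,85,4,-45,0,0,0,-1.5,85,4,-45,0,0,0,-1.5,85,3,-45,0,0,0,0,85]

```text
time: 12.1
eef_pos: [0.5039, -0.2375, 0.2045]
tcp_rot: [0.996, -0.09, -0.0, 0.01]
contact_force: [0.2, 0.6, -0.9]
opening: 0.998
finger_force: 0.0
```

```bash
cat > rel.py <<'E'
import sys
from h import *
from plant import ctrl
# usage: rel.py x y z yaw_of_tool_y(deg): shift mm and turn deg for a vertical tool
x,y,z,a=map(float,sys.argv[1:5]); s=ctrl.get_state(); M=R.from_quat(s["tcp_rot"])
c,n=np.cos(np.radians(a)),np.sin(np.radians(a)); T=R.from_matrix(np.array([[-n,c,0],[c,n,0],[0,0,-1.]]))
print(s["time"],s["eef_pos"].round(4),s["contact_force"].round(1),"shift",(1000*(np.array([x,y,z])-s["eef_pos"])).round(1),"turn",np.degrees((T*M.inv()).as_rotvec()).round(2))
E
python3 rel.py .503 -.332 .15 -100.9
```

```text
12.1 [ 0.5039 -0.2375  0.2045] [ 0.2  0.6 -0.9] shift [ -0.9 -94.5 -54.5] turn [ 1.13 -0.13 -0.55]
```

Emit:
move_arm:
  plan: [0,-30,-5,0.6,0,-0.3,85,0,-35,-20,0.5,0,-0.3,85,-1,-25,-20,0,0,0,85,0,-5,-10,0,0,0,85,0,0,0,0,0,0,85]

```text
time: 12.6
eef_pos: [0.5019, -0.3301, 0.1471]
tcp_rot: [0.995, -0.096, -0.003, -0.001]
contact_force: [-0.0, 0.7, -0.6]
opening: 0.994
finger_force: 0.0
```

```bash
python3 look.py w7; python3 rel.py .503 -.332 .02 -100.9
```

```text
12.6 [ 0.5019 -0.3301  0.1471] [ 0.9954 -0.0958 -0.003  -0.0012] [-0.75   0.21   1.83  -0.002  1.108  1.014] [-0.02  0.65 -0.59]
[[ 0.     0.956  0.294  0.076]
 [ 1.    -0.     0.001  0.001]
 [ 0.001  0.294 -0.956 -0.142]
 [ 0.     0.     0.     1.   ]] 65.70646984690485 320.95695366045305 200.15427061558773
12.65 [ 0.5026 -0.3298  0.1485] [0.2 0.1 0.4] shift [   0.4   -2.2 -128.5] turn [-0.09 -0.23  0.03]
```

View pics/w7.png

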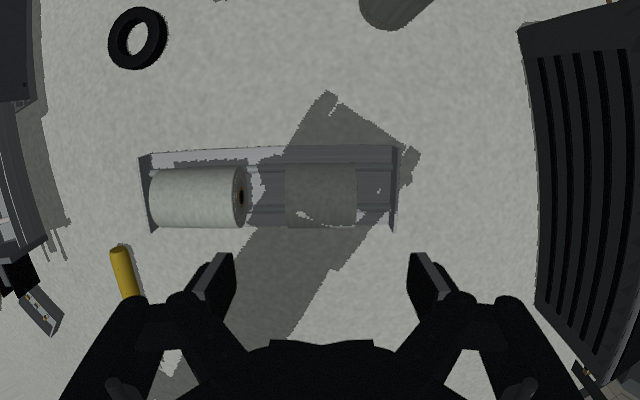

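Here the narrow roll spans (284–357, 164–229) and is centred between the fingers. The wide roll ends at column 247, which leaves room for the left finger.

Run:
```python
from look import *
c=np.array([wat("w7",*a,.05) for a in [(284,197),(357,197),(320.5,196)]]); print(c)
for v in (164,229): print(wat("w7",320,v,.035))
for v in range(0,1): 
    # silhouette tangent rows of a cylinder at (x0,y0,.033), r=.028
    f,cx,cy,o,r=wcam("w7"); ax=np.array([np.cos(np.radians(79.1)),np.sin(np.radians(79.1)),0]); px_=np.array([ax[1],-ax[0],0])
    for x in (.498,.502,.506,.51):
        p0=np.array([x,-.332,.033]); vs=[wpx("w7",p0+.028*(np.cos(t)*px_+np.sin(t)*np.array([0,0,1])))[1] for t in np.linspace(0,np.pi,60)]
        print(x,round(min(vs),1),round(max(vs),1))
```

```text
[[ 0.51170122 -0.30178596  0.05      ]
 [ 0.50048326 -0.35977924  0.05      ]
 [ 0.50690238 -0.33095648  0.05      ]]
[ 0.52987736 -0.33494043  0.035     ]
[ 0.47260179 -0.32375563  0.035     ]
0.498 168.1 232.2
0.502 163.5 228.0
0.506 158.9 223.8
0.51 154.2 219.5
```

Emit:
move_arm:
  plan: [-0.5,-0.5,-25,0,0,0,80,-0.5,-0.5,-35,0,0,0,80,0,0,-30,0,0,0,80,0,0,-20,0,0,0,80,0,0,-12,0,0,0,80,0,0,-6,0,0,0,80,0,0,0,0,0,0,80]
  newtons: 20

```text
time: 13.35
eef_pos: [0.5026, -0.3312, 0.022]
tcp_rot: [0.996, -0.095, -0.001, 0.001]
contact_force: [0.8, -0.1, -0.6]
opening: 0.937
finger_force: 0.0
```

Emit:
move_arm:
  plan: [0,0,0,0,0,0,70,0,0,0,0,0,0,64,0,0,0,0,0,0,60,0,0,0,0,0,0,57,0,0,0,0,0,0,54,0,0,0,0,0,0,50,0,0,0,0,0,0,50]
  newtons: 25

```text
time: 14.05
eef_pos: [0.5026, -0.3321, 0.0224]
tcp_rot: [0.995, -0.095, -0.001, 0.001]
contact_force: [-0.2, 0.7, 5.5]
opening: 0.665
finger_force: 27.0
```

Gripped (opening 56.8 mm). During the carry I'll turn the gripper half a turn, so the wrist camera faces away from the printing head.

Emit:
move_arm:
  plan: [0,0,8,0,0,0,50,0,0,20,0,0,0,50,0,0,35,0,0,0,50,0,0,42,0,0,4,50,0,10,42,0,0,8,50,0,20,28,0,0,8,50,3,25,10,0,0,8,50,4,25,0,0,0,8,50,4,25,0,0,0,8,50,4,25,0,0,0,8,50,4,25,0,0,0,8,50,4,25,0,0,0,8,50]

```text
time: 15.25
eef_pos: [0.5244, -0.1502, 0.2056]
tcp_rot: [0.877, 0.48, -0.001, 0.0]
contact_force: [-0.4, -1.0, -1.7]
opening: 0.666
finger_force: 26.9
```

Emit:
move_arm:
  plan: [4,25,0,0,0,8,50,4,25,0,0,0,8,50,4,25,0,0,0,8,50,4,25,0,0,0,8,50,4,25,0,0,0,8,50,4,25,0,0,0,8,50,4,25,0,0,0,8,50,4,20,0,0,0,8,50,4,10,0,0,0,8,50,4,0,0,0,0,8,50,4,0,0,0,0,8,50,0,0,0,0,0,8,50]

```text
time: 16.45
eef_pos: [0.5686, 0.0536, 0.2056]
tcp_rot: [0.23, 0.973, 0.0, 0.0]
contact_force: [-0.1, 0.3, -0.2]
opening: 0.665
finger_force: 26.9
```

```bash
python3 rel.py .577 .073 .15 88.4
```

```text
16.45 [0.5686 0.0536 0.2056] [-0.1  0.3 -0.2] shift [  8.4  19.4 -55.6] turn [-1.000e-02  3.000e-02  2.496e+01]
```

Emit:
move_arm:
  plan: [2,5,-5,0,0,7,50,3,6,-15,0,0,7,50,3,6,-15,0,0,7,50,0.5,2.5,-10,0,0,4,50,0,0,0,0,0,0,50,0,0,0,0,0,0,50]

```text
time: 17.05
eef_pos: [0.5771, 0.0729, 0.161]
tcp_rot: [0.017, 1.0, 0.0, 0.0]
contact_force: [0.6, -0.4, -0.7]
opening: 0.661
finger_force: 26.9
```

```bash
python3 look.py w8;python3 rel.py .577 .073 .065 88.4
```

```text
17.05 [0.5771 0.0729 0.161 ] [1.740e-02 9.998e-01 5.000e-04 3.000e-04] [-4.900e-02  1.500e-01  1.871e+00  1.000e-03  1.119e+00 -1.586e+00] [ 0.63 -0.42 -0.74]
[[ 0.     0.955  0.295  0.075]
 [ 1.     0.    -0.001 -0.001]
 [-0.001  0.295 -0.955 -0.142]
 [ 0.     0.     0.     1.   ]] 65.70646984690485 320.95695366045305 200.15427061558773
17.1 [0.5776 0.0728 0.1618] [ 1.4 -1.3 -0.2] shift [ -0.6   0.2 -96.8] turn [-0.05  0.13  0.39]
```

View pics/w8.png

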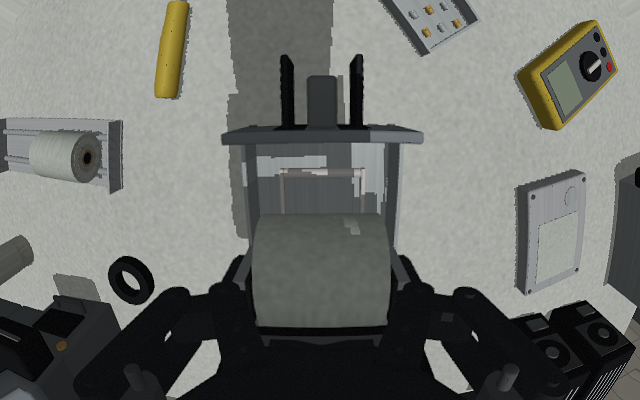

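The view shows the bay centred at column 322 (face 222–423, front rod 280–364 at row 172), and the held roll is centred at 321. A quick check of the seat from these.

Run:
```python
from look import *
r=R.from_euler('z',-.0285)
a,b=wat("w8",280,172,.052),wat("w8",364,172,.052); print("rod seat",(a+b)/2+r.apply([.02,0,0]),np.linalg.norm(a-b))
a,b=wat("w8",222,142,.110),wat("w8",423,142,.110); print("face inner edge",(a+b)/2,np.linalg.norm(a-b),"seat if x=inner", (a+b)/2+r.apply([.055,0,0]))
a,b=wat("w8",283,58,.103),wat("w8",359,58,.103); print("tabs seat",(a+b)/2+r.apply([.11,0,0]),np.linalg.norm(a-b))
```

```text
rod seat [0.57550125 0.07356482 0.052     ] 0.06993120995063594
face inner edge [0.52282414 0.07538054 0.11      ] 0.12974946617206726 seat if x=inner [0.57780181 0.07381326 0.11      ]
tabs seat [0.57982153 0.07302761 0.103     ] 0.048220356296267246
```

Emit:
move_arm:
  plan: [-0.3,0.3,-15,0,0,0.4,50,0,0,-25,0,0,0,50,0,0,-22,0,0,0,50,0,0,-15,0,0,0,50,0,0,-8,0,0,0,50,0,0,-4,0,0,0,50,0,0,0,0,0,0,50]

```text
time: 17.8
eef_pos: [0.5775, 0.0732, 0.0725]
tcp_rot: [0.013, 1.0, 0.0, 0.001]
contact_force: [0.1, 0.6, -0.9]
opening: 0.663
finger_force: 27.0
```

Emit:
move_arm:
  plan: [0,0,-2,0,0,0,50,0,0,-2,0,0,0,50,0,0,-1,0,0,0,50]

```text
time: 18.1
eef_pos: [0.5777, 0.0732, 0.068]
tcp_rot: [0.013, 1.0, 0.0, 0.002]
contact_force: [0.2, -0.4, -1.6]
opening: 0.662
finger_force: 27.0
```

Emit:
move_arm:
  plan: [0,0,-1,0,0,0,50,0,0,-1,0,0,0,50]

```text
time: 18.3
eef_pos: [0.5775, 0.0732, 0.066]
tcp_rot: [0.013, 1.0, 0.0, 0.001]
contact_force: [-1.5, 0.2, 1.0]
opening: 0.665
finger_force: 27.3
```

Emit:
move_arm:
  plan: [0,0,-0.7,0,0,0,50,0,0,-0.5,0,0,0,50]

```text
time: 18.5
eef_pos: [0.5774, 0.0732, 0.0647]
tcp_rot: [0.013, 1.0, 0.0, 0.001]
contact_force: [-2.0, 1.0, 1.7]
opening: 0.663
finger_force: 27.3
```

Emit:
move_arm:
  plan: [0,0,-0.7,0,0,0,50,0,0,-0.3,0,0,0,50]

```text
time: 18.7
eef_pos: [0.5772, 0.0732, 0.0634]
tcp_rot: [0.013, 1.0, 0.001, 0.001]
contact_force: [-1.5, -0.6, 2.5]
opening: 0.668
finger_force: 27.3
```

Emit:
move_arm:
  plan: [-0.7,0,0,0,0,0,50,-0.6,0,-0.5,0,0,0,50,0,0,0,0,0,0,50]

```text
time: 19.0
eef_pos: [0.5762, 0.0732, 0.0629]
tcp_rot: [0.013, 1.0, 0.0, 0.001]
contact_force: [-1.2, 0.0, 2.6]
opening: 0.665
finger_force: 27.3
```

Emit:
move_arm:
  plan: [0,0,-0.5,0,0,0,57,0,0,0,0,0,0,58,0,0,0,0,0,0,60,0,0,0,0,0,0,62,0,0,0,0,0,0,65,0,0,0,0,0,0,68,0,0,0,0,0,0,70,0,0,0,0,0,0,70]

```text
time: 19.8
eef_pos: [0.576, 0.0732, 0.0623]
tcp_rot: [0.013, 1.0, 0.001, 0.001]
contact_force: [-0.8, 0.1, -0.4]
opening: 0.822
finger_force: 0.0
```

```bash
python3 look.py w9
```

```text
19.8 [0.576  0.0732 0.0623] [1.320e-02 9.999e-01 5.000e-04 1.100e-03] [-4.900e-02  2.780e-01  1.925e+00  1.000e-03  9.370e-01 -1.594e+00] [-0.78  0.14 -0.41]
[[ 0.     0.955  0.295  0.075]
 [ 1.     0.    -0.001 -0.001]
 [-0.001  0.295 -0.955 -0.142]
 [ 0.     0.     0.     1.   ]] 65.70646984690485 320.95695366045305 200.15427061558773
```

Released. I'll retreat straight up, then check from the wrist.

Emit:
move_arm:
  plan: [0,0,8,0,0,0,70,0,0,15,0,0,0,70,0,0,30,0,0,0,70,-5,0,40,0,0,0,70,-10,0,40,0,0,0,70,-20,0,15,0,0,0,70,-20,0,0,0,0,0,70,-15,0,0,0,0,0,70,0,0,0,0,0,0,70]

```text
time: 20.75
eef_pos: [0.5051, 0.0734, 0.2119]
tcp_rot: [0.013, 1.0, 0.0, 0.002]
contact_force: [-0.5, -0.3, -0.0]
opening: 0.822
finger_force: 0.0
```

```bash
python3 look.py w10
python3 - <<'E'
from h import *
from plant import cams
d=cams.read_camera("side");cv2.imwrite("pics/side4.png",d["color"][:,:,::-1])
w=cv2.imread("pics/w10.png")[60:400,190:450]; s=cv2.imread("pics/side4.png")[150:270,190:330]
im=np.zeros((510,800,3),np.uint8); im[:510,:390]=cv2.resize(w,(390,510),interpolation=cv2.INTER_CUBIC); im[:343,400:800]=cv2.resize(s,(400,343),interpolation=cv2.INTER_CUBIC)
cv2.imwrite("pics/f.png",im)
E
```

```text
20.75 [0.5051 0.0734 0.2119] [1.310e-02 9.999e-01 5.000e-04 2.100e-03] [-5.500e-02 -6.600e-02  1.997e+00  1.000e-03  1.206e+00 -1.600e+00] [-0.48 -0.33 -0.01]
[[ 0.     0.955  0.295  0.075]
 [ 1.     0.    -0.001 -0.001]
 [-0.001  0.295 -0.955 -0.142]
 [ 0.     0.     0.     1.   ]] 65.70646984690485 320.95695366045305 200.15427061558773
```

View pics/f.png

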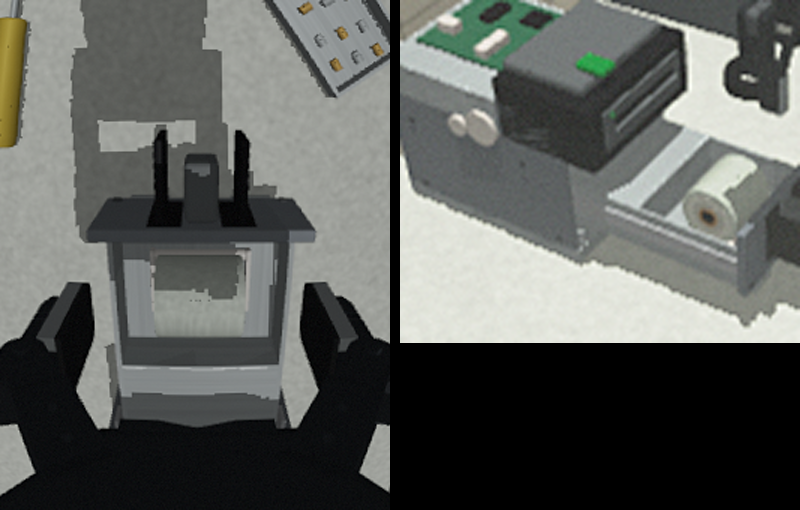

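The picture shows the roll lying level between the guides (columns 150–243 against the bay's middle at 200, about 2 mm off). Both tabs are sprung out and the gripper is clear, so I'm handing in.

```bash
python3 -c "
from plant import order
print(order.sign_off())"
```

```text
the job is handed in; nothing more can be done
None
```

The drawer is locked open at its stop and the narrow roll lies on the rods between the guides, about 2 mm off centre by camera; the printer slid about 2 mm when I reached the stop, and the job is handed in, though sign-off returned no verdict.

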